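# Regrip a vial block to load the block heater

## Robot

A 6-joint arm with a two-finger parallel gripper is mounted at the origin on the work surface. World frame = base frame: x ahead of the robot, y to its left, z up, the work surface at z = 0. Lengths are in m, angles in rad, forces in N, time in s.
With the tool pointing down it reaches from about 0.3 to 0.875 m from the base axis. Payload 6.4 kg.
Tool frame: the origin (TCP) lies at the very end of the fingers, on their centre line; the grasp point (between the pads) lies 19 mm behind it; z points along the fingers, y is the direction in which the jaws open and shut (so a half turn about z gives the same grasp; the last joint's range is limited). The gripper opens to 88 mm and grips with 3 to 60 N. Pads are 18 mm wide; open, the fingers measure 123 mm over their backs; the gripper's body (75 mm by 187 mm) begins 45 mm behind the grasp point.
Start: joints at [-1.494, 0.181, 1.607, -0, 1.354, -0.206], TCP at [0.16, -0.552, 0.239] pointing down, gripper open.
Joint ranges: [-2.99, 2.99], [-0.89, 2.07], [0.3, 2.58], [-1.14, 4.28], [0, 2.63], [-3.12, 3.12]. Speed limits (rad/s): [2.57, 2.57, 3.01, 3.14, 3.14, 3.14].

## Interface

Orientations are given as a unit quaternion [w, x, y, z].
In Python, from rig import telemetry, vision, order gives the robot as it stands. The module is installed in compiled form; this text tells all that it offers.
- The arm moves only by the tool step_arm, never from a script. Its argument "targets" is a list of rows, each a list of 3 entries, a list of its own where there are three numbers: the shift along the world's x, y, z in mm, then the turn, a rotation vector about the world's x, y, z in rad, then the opening, from 0 (shut) to 1 (fully open). In form: [[[x, y, z], [ax, ay, az], fingers], ...]. A call has 1 to 20 rows; each row shifts and turns the commanded pose from where the row before left it; what a row does not reach is not made up. A row lasts 1/12 s, in which the tool goes at most 41.7 mm and 7.16 degrees, less where a joint would pass 70% of its speed; a pose out of reach is approached as far as the arm can. A call is refused whole if a number of a shift passes 41.7 or a number of a turn 0.125, either way. A call with a gripper value outside its range is refused whole. The fingers move at their own pace and stop on an object; "newtons" is the grip in N (left out, the last holds). Time passes only in rows, so rows that do not move let the fingers close. It gives the time, the measured TCP pose, the force and the opening at its end, in the units of the state.
- telemetry.state(): the state, without advancing time (a new reading comes with each control period).
- vision.snapshot(name): name is "scene" or "top"; returns a dict with "color" (420x560x3 uint8, red, green, blue), "z_map" (420x560 float32, m along the optical axis (not along the pixel's ray), 0 where there is no reading), "fov_y" (degrees; the focal length in pixels is half the picture's height over the tangent of half this angle, whatever the lens; pixels are square), "cx", "cy" (the principal point, pixels), "R" (3x3) and "t" (3): a world point X has camera coordinates R X + t. Camera axes: x right, y down, z forward; pixel columns grow to the right and rows downward; lengths in m; the calibration is good to about 2 mm. A picture is of the moment at which its call begins.
- order.hand_in(): hands the job in, once; it reports no verdict.
The state is a dict: "time": time; "joint_positions": joint angles; "dq": joint speeds; "tau": joint torques, N m; "eef_pos": TCP position; "ee_rot": TCP orientation; "ft_force": force on the tool from outside, world axes, zero at the start; "torque": the same for the moment, N m; "width": opening from 0.0 (shut) to 1.0 (fully open).
Only numpy, scipy, OpenCV 4.12 (cv2) and the standard library are available. Lean on these libraries where they do the work, as an engineer would, in place of code of your own. Each camera call takes 0.05 s, during which the arm holds its last target.

## Task

Load the six-hole aluminium vial block into the nest on top of the blue block heater. Its holder leaves only its short ends free to grip and the nest only its long sides, so stand it upright on the round cork mat, let go, then take it the other way and lower it fully down into the nest. Never let it drop, and leave the block with two large bores in its holder.

Things in the scene. Friction and masses are not known exactly. Their poses are not given: they have to be found in the camera images.
- vial_block: Bare aluminium block, 60 (x) by 40 (y) by 50 mm high, about 0.24 kg, six 12 mm holes in its top. Origin: centre of its underside. Starts upright in a dark grey holder: floor 10 mm above the bench; two cheeks, 5 mm off its long (y) faces, rise 12 mm above its top. At its short (x) faces are only 8 mm high stops, so grip it there, over 10 mm above its underside, and lift it straight up.
- mat: Round cork mat, 130 mm across and 4 mm thick, fixed to the bench. Origin: centre of its underside, z up. The free place on which to put the block down between the two grips.
- nest (a point): Centre of the nest's floor on the blue heater (200 by 150 mm), 64 mm above the bench. Dark steel cheeks, 66 mm high above it, inner faces at x = +-38 mm, leave 8 mm beside the block's short ends, too little for a finger; rails only 10 mm high at y = +-28 mm. The block goes in with its length along this x, either way round, held by its long sides, fingertips over 10 mm above this floor.
- two_bore_block: Bystander to leave alone: aluminium block of the same size (60 by 40 by 50 mm) with two 21 mm bores in its top, in its own identical holder; which holder stands where varies. Origin: centre of its underside, axes as for the vial block.
Things that resemble listed ones, but are neither listed nor needed, are in the scene too. What is meant by the mat is not red, and is the larger of those in its own colour.

How it is judged:
On the way:
1. the vial block stands upright on the cork mat, released (horizontal distance between vial_block and mat below 0.055 m and z of vial_block in the frame of mat below 0.012 m and angle between vial_block's own z axis and vertical below 0.15 rad and contact force between the fingers and vial_block below 0.1 N and linear speed of vial_block below 0.03 m/s), for 0.2 s.
At the end, for the whole second after the job is handed in: The vial block rests released, still and upright in the nest: centre within 15 mm of the nest's, underside within 6 mm of its floor, length within 20 degrees of the nest's x (either way round), tilted under 5.7 degrees. The two-bore block is within 20 mm of its start (horizontal distance between vial_block and nest below 0.015 m and z of vial_block in the frame of nest between -0.006 and 0.006 m and angle between the x axis of vial_block and the x axis of nest, either way round below 0.35 rad and angle between vial_block's own z axis and vertical below 0.1 rad and contact force between the fingers and vial_block below 0.1 N and linear speed of vial_block below 0.02 m/s and distance of two_bore_block from where it was at the start of the episode below 0.02 m); the robot touches nothing.
It fails at once if the vial block is dropped (falls faster than 0.4 m/s with no finger on it) (contact force between the fingers and vial_block below 0.05 N and linear speed of vial_block above 0.4 m/s).
It fails at once if the two-bore block is moved more than 20 mm (distance of two_bore_block from where it was at the start of the episode above 0.02 m).
It also fails if it takes over 64 s, if anything falls off the work surface, if the arm or the gripper's body presses on something with over 40 N, if the wrist force passes 120 N, or if a joint passes its speed limit or range.

## Working session

There is one attempt and no reset: what is moved stays moved. The work goes in short steps, Python scripts to look and compute and a tool call to move; the robot and the scene stay as the last step left them, time stands still between calls to the robot, and variables do not carry over. Pictures are saved under pics/ and viewed, and the job is handed in when it is done.

Besides the shell and the picture viewer there is one more tool, called in YAML: its name, and indented under it one key for each argument. step_arm: Moves the arm, as the interface text tells. Its arguments: {"type":"object","properties":{"targets":{"type":"array","items":{"type":"array"}},"newtons":{"type":"number"}},"required":["targets"]}

```bash
mkdir -p pics; cat > h.py <<'E'
import numpy as np, cv2
from rig import telemetry, vision, order
def snap(n,save=None):
    s=vision.snapshot(n)
    if save: cv2.imwrite(save,s["color"][:,:,::-1])
    return s
def f(s): return 210/np.tan(np.radians(s["fov_y"])/2)
def cloud(s):
    z=s["z_map"];v,u=np.mgrid[0:420,0:560];F=f(s)
    P=np.stack([(u-s["cx"])/F*z,(v-s["cy"])/F*z,z],-1)
    return (P-s["t"])@s["R"]
def ray(s,u,v,h):
    d=np.array([(u-s["cx"])/f(s),(v-s["cy"])/f(s),1])@s["R"]; c=-s["R"].T@s["t"]
    return c+d*(h-c[2])/d[2]
E
python3 - <<'E'
from h import *
import pickle
for n in("scene","top"):
    s=snap(n,f"pics/{n}0.png"); pickle.dump(s,open(n+"0.pkl","wb"))
    print(n,s["fov_y"],s["cx"],s["cy"],-np.array(s["R"]).T@s["t"]);print(s["R"])
print(telemetry.state())
E
```

```text
scene 43.9270884455688 278.03828108256295 199.78501408641583 [1.29170384 0.612854   0.83817035]
[[-0.61342173  0.78975391 -0.00159356]
 [ 0.485254    0.37531548 -0.78972581]
 [-0.62309096 -0.48520825 -0.61345791]]
top 54.3240217200055 275.85086346895883 214.13972512885883 [0.3708349  0.03697214 0.85106862]
[[ 0.0073928  -0.99954309  0.02930794]
 [-0.98343025 -0.01257639 -0.18085014]
 [ 0.18113609 -0.02748533 -0.98307389]]
{'time': 0.1, 'joint_positions': array([-1.49429151e+00,  1.81484241e-01,  1.60789733e+00, -1.93882878e-05,
        1.35376274e+00, -2.06302204e-01]), 'dq': array([-0.00084568, -0.00121693, -0.0015889 , -0.00267902,  0.001419  ,
        0.00059974]), 'tau': array([ 6.59765410e-04, -4.34820306e+01, -3.42697406e+01,  7.04592839e-02,
        3.39767186e-02, -3.82702740e-05]), 'eef_pos': array([ 0.16042811, -0.55167641,  0.23789554]), 'ee_rot': array([-7.74809645e-04,  9.90018578e-01,  1.40934785e-01,  4.08697810e-05]), 'ft_force': array([ 0.19727043,  0.8436863 , -0.00283376]), 'torque': array([0.00475791, 0.03652508, 0.03337447]), 'width': 0.9984963087931266}
```

View pics/scene0.png

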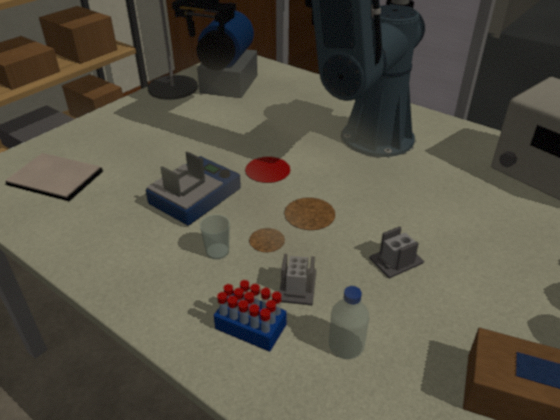

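View pics/top0.png

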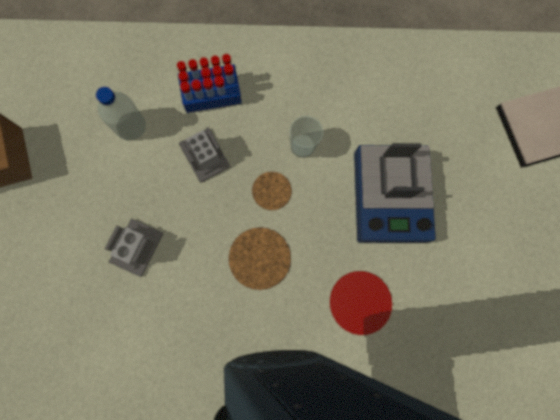

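The top view shows a six-hole block at about (204,148), a two-bore block at (128,243), cork discs at (260,258), large, and (272,190), small, a red disc at (361,302), and the blue heater with its nest at (402,172). The target is the six-hole block. The mat is the larger cork disc. I'll confirm both in an enlarged crop and measure.

```bash
python3 - <<'E'
from h import *
import pickle
t=pickle.load(open("top0.pkl","rb"));s=pickle.load(open("scene0.pkl","rb"))
a=t["color"][110:200,165:245,::-1];b=t["color"][135:250,345:447,::-1];c=s["color"][240:310,260:335,::-1]
R=lambda im,w,h:cv2.resize(im,(w,h),interpolation=cv2.INTER_CUBIC)
im=np.hstack([R(a,266,300),R(b,266,300),R(c,266,300)])
im2=np.hstack([R(s["color"][145:225,140:250,::-1],400,290),R(t["color"][160:300,215:405,::-1],398,290)])
cv2.imwrite("pics/crop0.png",cv2.convertScaleAbs(np.vstack([im,im2]),alpha=1.5))
C=cloud(t); Cs=cloud(s)
print("bench z",np.median(C[330:345,150:200,2]), np.median(Cs[120:140,130:180,2]))
hsv=cv2.cvtColor(t["color"],cv2.COLOR_RGB2HSV)
m=cv2.inRange(hsv,(5,90,60),(20,255,255)); m[:, :200]=0;m[:150]=0;m[310:]=0;m[:,320:]=0
for c in cv2.findContours(m,cv2.RETR_EXTERNAL,cv2.CHAIN_APPROX_NONE)[0]:
    if cv2.contourArea(c)>200:
        p=np.array([ray(t,u,v,.004)[:2] for u,v in c[:,0]]).astype(np.float32)
        print("cork",cv2.minEnclosingCircle(p),cv2.contourArea(c),cv2.minAreaRect(c))
# height blobs
for name,(v0,v1,u0,u1),zr in [("six",(110,200,165,245),(.05,.067)),("sixch",(110,200,165,245),(.068,.08)),("two",(205,290,95,175),(.05,.067)),("twoch",(205,290,95,175),(.068,.08)),("heat",(130,250,345,450),(.05,.068)),("cheeks",(130,250,345,450),(.12,.14))]:
    P=C[v0:v1,u0:u1].reshape(-1,3);k=(P[:,2]>zr[0])&(P[:,2]<zr[1]);Q=P[k]
    print(name,k.sum(),np.median(Q,0),cv2.minAreaRect(Q[:,:2].astype(np.float32)))
E
```

```text
bench z -0.0006951019001450935 -0.0004026154635187104
cork ((0.43527334928512573, 0.046798232942819595), 0.0644211620092392) 2940.5 ((259.5, 258.5), (61.0, 61.0), 90.0)
cork ((0.5784938931465149, 0.023015623912215233), 0.0420878641307354) 1126.0 ((271.5, 190.5), (37.0, 39.0), 90.0)
six 510 [0.6511578  0.16695942 0.05900806] ((0.652596652507782, 0.1687217652797699), (0.06164625287055969, 0.0649150088429451), 29.90968132019043)
sixch 191 [0.65342502 0.15867119 0.07079179] ((0.6538985371589661, 0.16928040981292725), (0.049442436546087265, 0.06589417904615402), 29.918180465698242)
two 691 [0.45285012 0.30329816 0.05866112] ((0.4512040913105011, 0.29788416624069214), (0.06066177040338516, 0.05987309664487839), 66.509033203125)
twoch 231 [0.45310085 0.31445776 0.0707321 ] ((0.4540599584579468, 0.30031511187553406), (0.06629452109336853, 0.04982810467481613), 67.17295837402344)
heat 5973 [ 0.54833688 -0.21831112  0.06230308] ((0.5663657188415527, -0.22600847482681274), (0.19904039800167084, 0.1497398167848587), 0.45692694187164307)
cheeks 323 [ 0.63448061 -0.2249966   0.12904101] ((0.5969185829162598, -0.22590430080890656), (0.09361834079027176, 0.05519005283713341), 0.4954482614994049)
```

View pics/crop0.png

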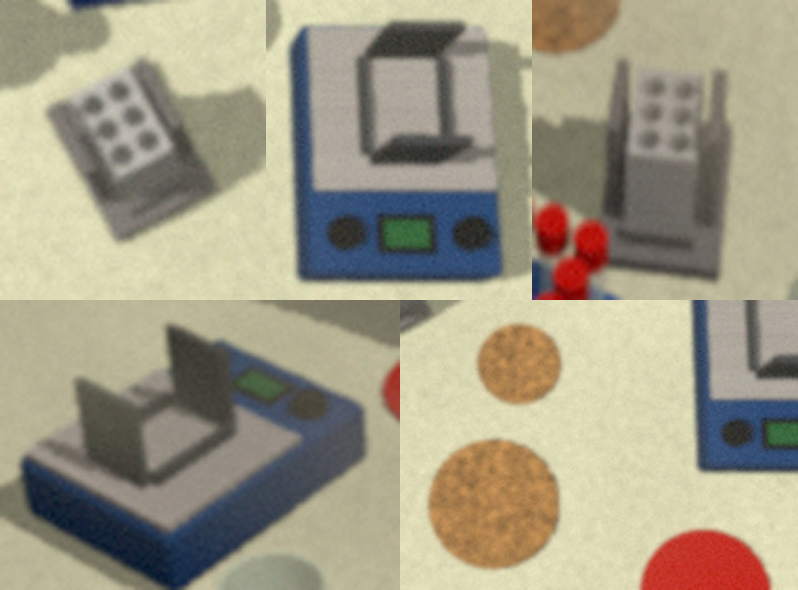

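The crop confirms the six-hole block, with its length at about 30° and its cheeks on the long sides. It also shows the large cork disc as the mat (130 mm measured, the small one about 80 mm) and the nest's cheeks along world x. Next I'll refine the block and nest centres and check for clutter near the grasp.

```bash
python3 - <<'E'
from h import *
import pickle
for n in("top","scene"):
    t=pickle.load(open(n+"0.pkl","rb"));C=cloud(t);g=t["color"].astype(int).mean(2)
    d=np.hypot(C[...,0]-.652,C[...,1]-.168)
    top=(d<.05)&(abs(C[...,2]-.059)<.004)
    print(n,top.sum(),"gray pct",np.percentile(g[top],[5,25,50,75,95]))
    thr=0.75*np.percentile(g[top],90)
    m=(top&(g>thr)).astype(np.uint8); m=cv2.morphologyEx(m,cv2.MORPH_CLOSE,np.ones((5,5)))
    c=max(cv2.findContours(m,0,1)[0],key=cv2.contourArea)
    p=np.array([ray(t,u,v,.06)[:2] for u,v in c[:,0]],np.float32)
    print("block top",cv2.minAreaRect(p))
    P=C[(abs(C[...,0]-.597)<.08)&(abs(C[...,1]+.226)<.06)&(C[...,2]>.085)&(C[...,2]<.128)]
    for sgn in(1,-1):
        Q=P[(P[:,0]-.597)*sgn>0]; print("cheek",len(Q),np.median(Q,0),np.percentile(Q,[2,98],0))
    k=(d<.2)&(C[...,2]>.08); Q=C[k]
    for q in np.unique(np.round(Q/.02)*.02,axis=0)[::1]: print(np.round(q,2),end=' ') if n=="top" else 0
    print()
E
```

```text
top 432 gray pct [ 74.18333333  95.66666667 108.33333333 115.         123.48333333]
block top ((0.6528772115707397, 0.16741697490215302), (0.060200221836566925, 0.03967401757836342), 30.922407150268555)
cheek 256 [ 0.63519918 -0.22282924  0.10962745] [[ 0.63409621 -0.2527058   0.08708549]
 [ 0.64237361 -0.19818526  0.12779439]]
cheek 188 [ 0.55119542 -0.22157928  0.10908411] [[ 0.55032104 -0.25232613  0.08590629]
 [ 0.55669897 -0.19864885  0.12738702]]
[ 0.64 -0.04  0.08] [ 0.64 -0.02  0.08] [ 0.66 -0.02  0.08] [ 0.68 -0.02  0.08] [ 0.68 -0.    0.08] [0.68 0.32 0.08] [0.68 0.32 0.1 ] [0.68 0.34 0.08] [0.68 0.34 0.1 ] [0.68 0.36 0.08] [ 0.7  -0.02  0.08] [0.7  0.3  0.08] [0.7 0.3 0.1] [0.7  0.32 0.08] [0.7  0.32 0.1 ] [0.7  0.32 0.12] [0.7  0.32 0.14] [0.7  0.32 0.16] [0.7  0.34 0.1 ] [0.7  0.34 0.12] [0.7  0.34 0.14] [0.7  0.34 0.16] [0.7  0.36 0.1 ] [0.7  0.36 0.12] [0.72 0.3  0.08] [0.72 0.3  0.1 ] [0.72 0.32 0.1 ] [0.72 0.32 0.12] [0.72 0.32 0.14] [0.72 0.32 0.16] [0.72 0.34 0.12] [0.72 0.34 0.14] [0.72 0.34 0.16] [0.72 0.36 0.1 ] [0.72 0.36 0.12] [0.74 0.3  0.08] [0.74 0.3  0.1 ]
[... 671 characters left out ...]
08] [0.82 0.12 0.1 ] [0.82 0.14 0.08] [0.82 0.14 0.1 ] [0.82 0.16 0.08] [0.82 0.16 0.1 ] [0.82 0.18 0.08] [0.82 0.18 0.1 ] [0.82 0.2  0.08] [0.82 0.2  0.1 ] [0.82 0.22 0.08] [0.82 0.22 0.1 ] [0.84 0.12 0.1 ] [0.84 0.14 0.1 ] [0.84 0.16 0.1 ] 
scene 364 gray pct [ 61.43333333  85.          94.66666667 100.66666667 106.        ]
block top ((0.6559175252914429, 0.16694828867912292), (0.06229454278945923, 0.04400824010372162), 29.888748168945312)
cheek 246 [ 0.64314788 -0.22092212  0.10720885] [[ 0.63593567 -0.25300099  0.08638646]
 [ 0.64612099 -0.19626724  0.12759551]]
cheek 242 [ 0.55908138 -0.22160345  0.10677706] [[ 0.55299402 -0.25203906  0.08579179]
 [ 0.56208971 -0.19793313  0.12741153]]
```

```bash
python3 - <<'E'
from h import *
import pickle
a=np.radians(30.5);c=np.array([.6535,.167])
for n in("top","scene"):
    t=pickle.load(open(n+"0.pkl","rb"));C=cloud(t)
    k=(C[...,0]>.7)&(C[...,0]<.86)&(C[...,1]>.08)&(C[...,1]<.26)&(C[...,2]>.07)
    Q=C[k]; print(n,"zmax",np.percentile(Q[:,2],[50,90,99]))
    d=Q[:,:2]-c; j=d@[np.cos(a),np.sin(a)]; w=d@[-np.sin(a),np.cos(a)]
    for w0 in range(-100,60,10):
        kk=(w*1000>=w0)&(w*1000<w0+10)
        if kk.sum()>3: i=np.where(kk)[0]; print(w0,"min j",np.round(np.sort(j[kk])[:3]*1000),"z max where j<110:",Q[kk&(j<.11),2].max() if (kk&(j<.11)).any() else None)
E
```

```text
top zmax [0.09236406 0.09456121 0.09593258]
-100 min j [82. 82. 83.] z max where j<110: 0.09627396586712682
-90 min j [84. 84. 84.] z max where j<110: 0.09549865878671694
-80 min j [90. 90. 90.] z max where j<110: 0.09627415190104004
-70 min j [90. 90. 91.] z max where j<110: 0.09535076326777119
-60 min j [97. 98. 98.] z max where j<110: 0.09467058771888963
-50 min j [98. 98. 98.] z max where j<110: 0.09561974690368104
-40 min j [105. 105. 106.] z max where j<110: 0.09452221015638367
-30 min j [105. 105. 105.] z max where j<110: 0.09426941743238607
-20 min j [109. 113. 114.] z max where j<110: 0.0934644001948953
scene zmax [0.09257135 0.09547239 0.09704018]
-100 min j [85. 86. 86.] z max where j<110: 0.09664208041799903
-90 min j [82. 88. 89.] z max where j<110: 0.09559838592590846
-80 min j [91. 92. 93.] z max where j<110: 0.09702013757474069
-70 min j [94. 94. 95.] z max where j<110: 0.09707244890551447
-60 min j [ 99. 101. 101.] z max where j<110: 0.09637270786762689
-50 min j [101. 101. 101.] z max where j<110: 0.096348272188495
-40 min j [107. 108. 109.] z max where j<110: 0.09468930165780921
-30 min j [106. 106. 109.] z max where j<110: 0.0955332521399076
```

The tubes near the grasp top out at 96 mm and are 105 mm or more away along the jaw axis. The gripper body reaches 94 mm, so a TCP at about 32 mm height clears them. I'll move over to the block.

step_arm:
  targets:
    - [[12,18,0],[0,0,0.06],1]
    - [[22,32,0],[0,0,0.09],1]
    - [[22,32,0],[0,0,0.09],1]
    - [[22,32,0],[0,0,0.09],1]
    - [[22,32,0],[0,0,0.09],1]
    - [[22,32,0],[0,0,0.09],1]
    - [[22,32,0],[0,0,0.09],1]
    - [[22,32,0],[0,0,0.09],1]
    - [[22,32,0],[0,0,0.09],1]
    - [[22,32,0],[0,0,0.09],1]
    - [[22,32,0],[0,0,0.09],1]
    - [[22,32,0],[0,0,0.09],1]
    - [[22,32,0],[0,0,0.09],1]
    - [[22,32,0],[0,0,0.09],1]
    - [[22,32,0],[0,0,0.09],1]
    - [[22,32,0],[0,0,0.09],1]
    - [[22,32,0],[0,0,0.09],1]
    - [[22,32,0],[0,0,0.09],1]
    - [[22,32,0],[0,0,0.09],1]
    - [[22,32,0],[0,0,0.09],1]
  newtons: 40

```text
time: 1.77
eef_pos: [0.591, 0.0758, 0.2383]
ee_rot: [-0.0, 0.516, 0.857, -0.0]
ft_force: [-0.1, -0.5, 0.4]
width: 1.002
```

step_arm:
  targets:
    - [[22,32,0],[0,0,0.04],1]
    - [[22,32,0],[0,0,0.0],1]
    - [[10,16,0],[0,0,0],1]
    - [[0,0,0],[0,0,0],1]
    - [[0,0,0],[0,0,0],1]
    - [[0,0,0],[0,0,0],1]
    - [[0,0,0],[0,0,0],1]

```text
time: 2.35
eef_pos: [0.6439, 0.1526, 0.2386]
ee_rot: [-0.0, 0.501, 0.865, -0.0]
ft_force: [0.2, -0.6, 0.4]
width: 1.002
```

```bash
cat >> h.py <<'E'
from scipy.spatial.transform import Rotation as Ro
def st():
    s=telemetry.state();q=s["ee_rot"];M=Ro.from_quat([q[1],q[2],q[3],q[0]]).as_matrix()
    print("t",round(s["time"],2),"p",np.round(s["eef_pos"]*1000,1),"jaw deg",np.degrees(np.arctan2(M[1,1],M[0,1])).round(2),"tilt z",M[:,2].round(4),"F",s["ft_force"].round(1),"w",round(s["width"],3),"q",s["joint_positions"].round(2))
E
python3 -c "
from h import *
st()"
```

```text
t 2.35 p [643.9 152.6 238.6] jaw deg 29.84 tilt z [-7.e-04 -4.e-04 -1.e+00] F [ 0.2 -0.6  0.4] w 1.002 q [ 0.05  0.37  1.37 -0.    1.4  -0.47]
```

step_arm:
  targets:
    - [[5,7,0],[0,0,0.01],1]
    - [[5,7.5,0],[0,0,0],1]
    - [[0,0,-30],[0,0,0],1]
    - [[0,0,-30],[0,0,0],1]
    - [[0,0,-30],[0,0,0],1]
    - [[0,0,-15],[0,0,0],1]
    - [[0,0,0],[0,0,0],1]
    - [[0,0,0],[0,0,0],1]

```text
time: 3.02
eef_pos: [0.6542, 0.1684, 0.1331]
ee_rot: [-0.001, 0.496, 0.868, -0.0]
ft_force: [0.2, 0.8, 0.7]
width: 1.001
```

```bash
python3 -c "
from h import *
st()
a=snap('scene')['color'][150:330,200:400,::-1];b=snap('top')['color'][60:240,110:310,::-1]
cv2.imwrite('pics/a1.png',cv2.resize(np.hstack([a,b]),(800,360),interpolation=2))"
```

```text
t 3.02 p [654.2 168.4 133.1] jaw deg 30.47 tilt z [-0.0017 -0.     -1.    ] F [0.2 0.8 0.7] w 1.001 q [ 0.08  0.5   1.41  0.    1.23 -0.46]
```

View pics/a1.png

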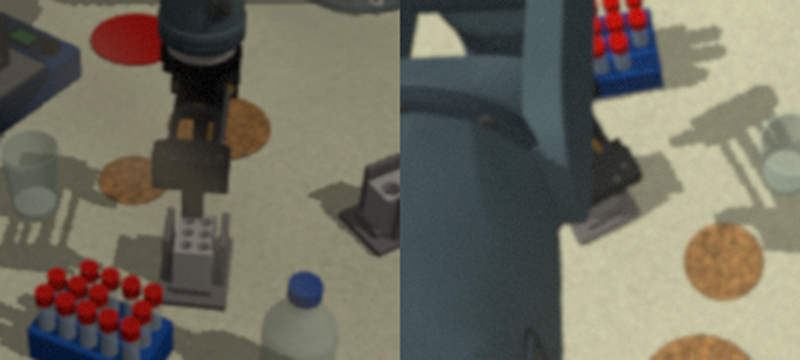

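The scene crop shows the open gripper straight over the six-hole block (about (195,240) in the crop), with one finger at each short end. I'll go down and grip.

step_arm:
  targets:
    - [[0,-1,-20],[0,0,0],1]
    - [[0,0,-20],[0,0,0],1]
    - [[0,0,-20],[0,0,0],1]
    - [[0,0,-15],[0,0,0],1]
    - [[0,0,-12],[0,0,0],1]
    - [[0,0,-8],[0,0,0],1]
    - [[0,0,-6],[0,0,0],1]
    - [[0,0,0],[0,0,0],1]
    - [[0,0,0],[0,0,0],1]

```text
time: 3.87
eef_pos: [0.6549, 0.1674, 0.0332]
ee_rot: [0.0, 0.496, 0.868, 0.0]
ft_force: [-0.4, 0.1, 0.6]
width: 0.998
```

step_arm:
  targets:
    - [[0,0,0],[0,0,0],0.8]
    - [[0,0,0],[0,0,0],0.7]
    - [[0,0,0],[0,0,0],0.65]
    - [[0,0,0],[0,0,0],0.6]
    - [[0,0,0],[0,0,0],0.5]
    - [[0,0,0],[0,0,0],0.5]
    - [[0,0,0],[0,0,0],0.5]
    - [[0,0,0],[0,0,0],0.5]

```text
time: 4.53
eef_pos: [0.6547, 0.1674, 0.0332]
ee_rot: [0.0, 0.496, 0.868, 0.0]
ft_force: [-0.4, 0.7, 3.8]
width: 0.676
```

```bash
python3 -c "
from h import *
st()"
```

```text
t 4.53 p [654.7 167.4  33.2] jaw deg 30.48 tilt z [ 6.e-04  0.e+00 -1.e+00] F [-0.4  0.7  3.8] w 0.676 q [ 0.08  0.63  1.45  0.    1.06 -0.46]
```

step_arm:
  targets:
    - [[0,0,3],[0,0,0],0.3]
    - [[0,0,6],[0,0,0],0.3]
    - [[0,0,10],[0,0,0],0.3]
    - [[0,0,15],[0,0,0],0.3]
    - [[0,0,20],[0,0,0],0.3]
    - [[0,0,20],[0,0,0],0.3]
    - [[0,0,20],[0,0,0],0.3]
    - [[0,0,20],[0,0,0],0.3]
    - [[0,0,20],[0,0,0],0.3]
    - [[0,0,0],[0,0,0],0.3]
    - [[0,0,0],[0,0,0],0.3]

```text
time: 5.45
eef_pos: [0.6556, 0.1675, 0.1692]
ee_rot: [0.002, 0.496, 0.868, 0.001]
ft_force: [1.0, -0.8, -2.0]
width: 0.68
```

```bash
python3 -c "
from h import *
st()
a=snap('scene')['color'][120:330,180:400,::-1]
cv2.imwrite('pics/a2.png',cv2.resize(a,(600,573),interpolation=2))"
```

```text
t 5.45 p [655.6 167.5 169.2] jaw deg 30.48 tilt z [ 4.3e-03  3.0e-04 -1.0e+00] F [ 1.  -0.8 -2. ] w 0.68 q [ 0.08  0.46  1.39 -0.    1.28 -0.46]
```

View pics/a2.png

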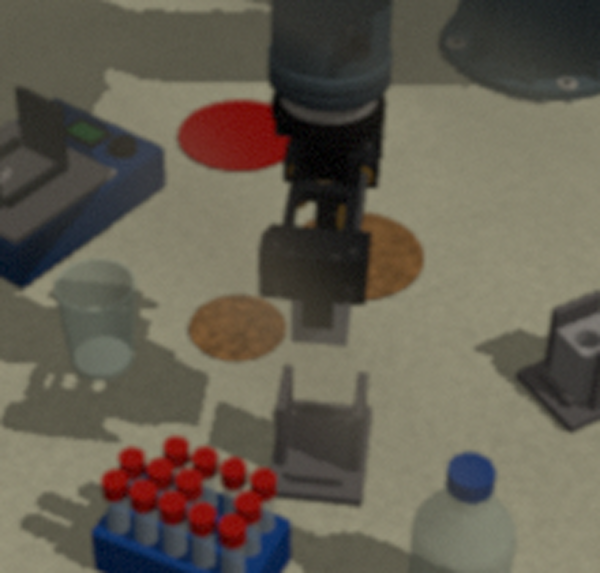

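The block hangs level in the gripper and its holder is empty. Next I'll carry it to the mat.

step_arm:
  targets:
    - [[-11,-6,0],[0,0,-0.03],0.3]
    - [[-20,-11,0],[0,0,-0.05],0.3]
    - [[-20,-11,0],[0,0,-0.05],0.3]
    - [[-20,-11,0],[0,0,-0.05],0.3]
    - [[-20,-11,0],[0,0,-0.05],0.3]
    - [[-20,-11,0],[0,0,-0.05],0.3]
    - [[-20,-11,0],[0,0,-0.05],0.3]
    - [[-20,-11,0],[0,0,-0.05],0.3]
    - [[-20,-11,0],[0,0,-0.05],0.3]
    - [[-20,-11,0],[0,0,-0.05],0.3]
    - [[-20,-11,0],[0,0,-0.05],0.3]
    - [[-10,-5,0],[0,0,0],0.3]
    - [[0,0,-20],[0,0,0],0.3]
    - [[0,0,-25],[0,0,0],0.3]
    - [[0,0,-25],[0,0,0],0.3]
    - [[0,0,-15],[0,0,0],0.3]
    - [[0,0,0],[0,0,0],0.3]
    - [[0,0,0],[0,0,0],0.3]
    - [[0,0,0],[0,0,0],0.3]
    - [[0,0,0],[0,0,0],0.3]

```text
time: 7.17
eef_pos: [0.4343, 0.0462, 0.0827]
ee_rot: [0.001, 0.706, 0.708, 0.001]
ft_force: [-0.6, -0.1, -2.0]
width: 0.673
```

```bash
python3 -c "
from h import *
st()
a=snap('scene')['color'][120:330,180:400,::-1]
cv2.imwrite('pics/a3.png',cv2.resize(a,(600,573),interpolation=2))"
```

```text
t 7.17 p [434.3  46.2  82.7] jaw deg 0.12 tilt z [ 1.7e-03 -3.0e-04 -1.0e+00] F [-0.6 -0.1 -2. ] w 0.673 q [-0.17  0.09  2.07  0.    0.98 -0.17]
```

View pics/a3.png

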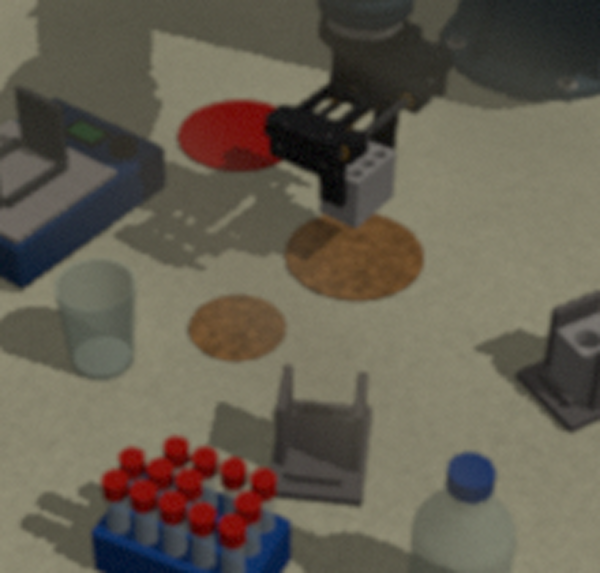

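The block hangs upright over the mat (about (357,185) in the crop). I'll lower it the remaining 55 mm, slowing at the end.

step_arm:
  targets:
    - [[0,0,-15],[0,0,0],0.3]
    - [[0,0,-15],[0,0,0],0.3]
    - [[0,0,-12],[0,0,0],0.3]
    - [[0,0,-7],[0,0,0],0.3]
    - [[0,0,-3],[0,0,0],0.3]
    - [[0,0,0],[0,0,0],0.3]
    - [[0,0,0],[0,0,0],0.3]
    - [[0,0,-1],[0,0,0],0.3]
    - [[0,0,0],[0,0,0],0.3]
    - [[0,0,0],[0,0,0],0.3]

```text
time: 8.05
eef_pos: [0.4339, 0.0463, 0.0292]
ee_rot: [0.0, 0.706, 0.708, 0.0]
ft_force: [-0.2, 0.4, -2.5]
width: 0.672
```

step_arm:
  targets:
    - [[0,0,-1],[0,0,0],0.3]
    - [[0,0,0],[0,0,0],0.3]
    - [[0,0,0],[0,0,0],0.3]

```text
time: 8.3
eef_pos: [0.4334, 0.0464, 0.0277]
ee_rot: [-0.0, 0.706, 0.708, -0.0]
ft_force: [0.4, 0.4, -2.8]
width: 0.68
```

step_arm:
  targets:
    - [[0,0,-1],[0,0,0],0.3]
    - [[0,0,0],[0,0,0],0.3]
    - [[0,0,0],[0,0,0],0.3]

```text
time: 8.55
eef_pos: [0.4336, 0.0463, 0.0271]
ee_rot: [0.0, 0.706, 0.708, -0.0]
ft_force: [-2.1, 0.1, 4.1]
width: 0.678
```

Contact at TCP 27.1 mm, as expected. I'll release gently and lift.

step_arm:
  targets:
    - [[0,0,0],[0,0,0],0.75]
    - [[0,0,0],[0,0,0],0.8]
    - [[0,0,0],[0,0,0],0.9]
    - [[0,0,0],[0,0,0],1]
    - [[0,0,0],[0,0,0],1]
    - [[0,0,10],[0,0,0],1]
    - [[0,0,20],[0,0,0],1]
    - [[0,0,25],[0,0,0],1]
    - [[0,0,30],[0,0,0],1]
    - [[0,0,25],[0,0,0],1]
    - [[0,0,0],[0,0,0],1]

```text
time: 9.47
eef_pos: [0.4369, 0.0459, 0.1423]
ee_rot: [0.004, 0.706, 0.708, 0.003]
ft_force: [1.1, -0.0, 0.6]
width: 1.002
```

step_arm:
  targets:
    - [[0,0,0],[0,0,-0.12],1]
    - [[0,0,0],[0,0,-0.12],1]
    - [[0,0,0],[0,0,-0.12],1]
    - [[0,0,0],[0,0,-0.12],1]
    - [[0,0,0],[0,0,-0.12],1]
    - [[0,0,0],[0,0,-0.12],1]
    - [[0,0,0],[0,0,-0.12],1]
    - [[0,0,0],[0,0,-0.12],1]
    - [[0,0,0],[0,0,-0.12],1]
    - [[0,0,0],[0,0,-0.12],1]
    - [[0,0,0],[0,0,-0.12],1]
    - [[0,0,0],[0,0,-0.12],1]
    - [[0,0,0],[0,0,-0.12],1]
    - [[0,0,0],[0,0,-0.01],1]
    - [[0,0,0],[0,0,0],1]
    - [[0,0,0],[0,0,0],1]
    - [[0,0,0],[0,0,0],1]

```text
time: 10.88
eef_pos: [0.4334, 0.0463, 0.1367]
ee_rot: [-0.0, 1.0, 0.003, -0.0]
ft_force: [-0.9, 0.2, 0.8]
width: 1.001
```

```bash
python3 - <<'E'
from h import *
st()
t=snap('scene');a=t['color'][120:280,230:400,::-1];t2=snap('top');b=t2['color'][190:350,180:350,::-1]
cv2.imwrite('pics/a4.png',cv2.resize(np.hstack([a,b]),(800,376),interpolation=2))
C=cloud(t);g=t["color"].astype(int).mean(2)
d=np.hypot(C[...,0]-.4336,C[...,1]-.0463);top=(d<.05)&(abs(C[...,2]-.053)<.005)
print(top.sum())
m=cv2.morphologyEx(top.astype(np.uint8),cv2.MORPH_CLOSE,np.ones((5,5)))
c=max(cv2.findContours(m,0,1)[0],key=cv2.contourArea)
p=np.array([ray(t,u,v,.054)[:2] for u,v in c[:,0]],np.float32)
print("block top",cv2.minAreaRect(p))
E
```

```text
t 10.88 p [433.4  46.3 136.7] jaw deg -89.7 tilt z [-1.e-04  1.e-04 -1.e+00] F [-0.9  0.2  0.8] w 1.001 q [-0.17 -0.01  2.04  0.    1.11  1.4 ]
259
block top ((0.43676993250846863, 0.04972989484667778), (0.06771036982536316, 0.0447157584130764), 0.4355381727218628)
```

View pics/a4.png

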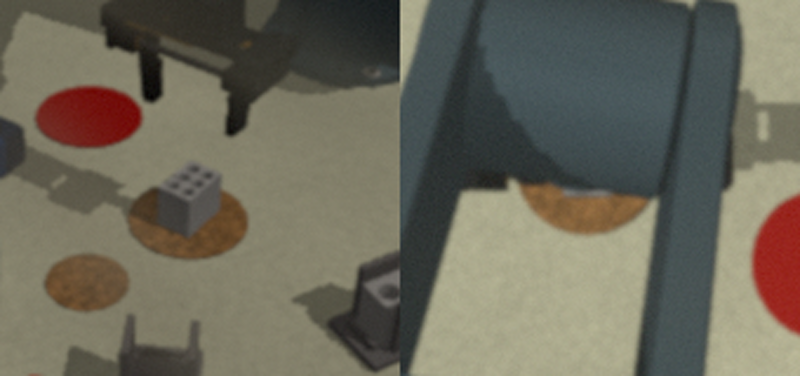

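The block stands upright and free on the mat (about (190,200) in the left crop, length along x), and the gripper has turned a quarter. Now I'll grip the long sides.

step_arm:
  targets:
    - [[0,0,-20],[0,0,0],1]
    - [[0,0,-25],[0,0,0],1]
    - [[0,0,-25],[0,0,0],1]
    - [[0,0,-20],[0,0,0],1]
    - [[0,0,-12],[0,0,0],1]
    - [[0,0,-8],[0,0,0],1]
    - [[0,0,-2],[0,0,0],1]
    - [[0,0,0],[0,0,0],1]
    - [[0,0,0],[0,0,0],0.8]
    - [[0,0,0],[0,0,0],0.65]
    - [[0,0,0],[0,0,0],0.55]
    - [[0,0,0],[0,0,0],0.5]
    - [[0,0,0],[0,0,0],0.45]
    - [[0,0,0],[0,0,0],0.4]
    - [[0,0,0],[0,0,0],0.2]
    - [[0,0,0],[0,0,0],0.2]
    - [[0,0,0],[0,0,0],0.2]
  newtons: 40

```text
time: 12.4
eef_pos: [0.4335, 0.0463, 0.0248]
ee_rot: [-0.0, 1.0, 0.001, 0.0]
ft_force: [-0.4, 0.0, 1.8]
width: 0.453
```

```bash
python3 - <<'E'
from h import *
st()
t=snap('scene');a=t['color'][120:280,230:400,::-1]
cv2.imwrite('pics/a5.png',cv2.resize(a,(600,565),interpolation=2))
E
```

```text
t 12.4 p [433.5  46.3  24.8] jaw deg -89.84 tilt z [ 0.  0. -1.] F [-0.4  0.   1.8] w 0.453 q [-0.17  0.21  2.09  0.    0.84  1.4 ]
```

View pics/a5.png

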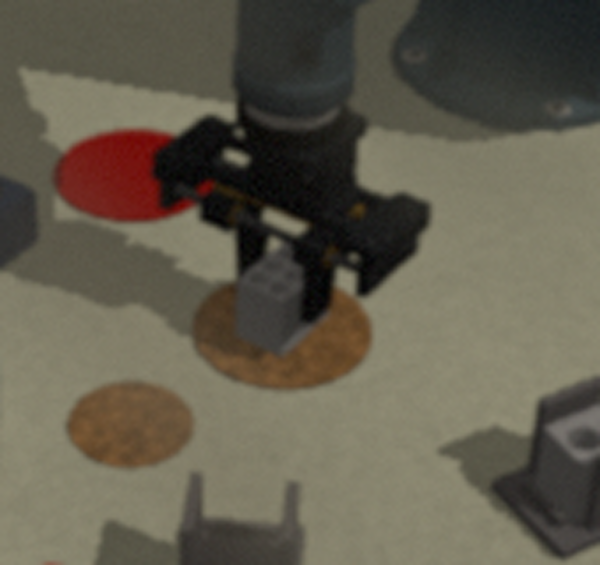

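Gripped at 40 mm width. I'll lift it and carry it over the nest centre, measured at (0.597, -0.2255).

step_arm:
  targets:
    - [[0,0,5],[0,0,0],0.2]
    - [[0,0,15],[0,0,0],0.2]
    - [[0,0,25],[0,0,0],0.2]
    - [[0,0,25],[0,0,0],0.2]
    - [[0,0,25],[0,0,0],0.2]
    - [[0,0,25],[0,0,0],0.2]
    - [[0,0,25],[0,0,0],0.2]
    - [[0,0,25],[0,0,0],0.2]
    - [[0,0,10],[0,0,0],0.2]
    - [[0,0,0],[0,0,0],0.2]
    - [[0,0,0],[0,0,0],0.2]

```text
time: 13.37
eef_pos: [0.4332, 0.0464, 0.2042]
ee_rot: [-0.0, 1.0, 0.001, -0.0]
ft_force: [-0.3, 0.4, -1.9]
width: 0.451
```

step_arm:
  targets:
    - [[8,-12,0],[0,0,0],0.2]
    - [[14,-24,0],[0,0,0.005],0.2]
    - [[15,-25,0],[0,0,0],0.2]
    - [[15,-25,0],[0,0,0],0.2]
    - [[15,-25,0],[0,0,0],0.2]
    - [[15,-25,0],[0,0,0],0.2]
    - [[15,-25,0],[0,0,0],0.2]
    - [[15,-25,0],[0,0,0],0.2]
    - [[15,-25,0],[0,0,0],0.2]
    - [[15,-25,0],[0,0,0],0.2]
    - [[15,-25,0],[0,0,0],0.2]
    - [[6,-11,0],[0,0,0],0.2]
    - [[0,0,0],[0,0,0],0.2]
    - [[0,0,0],[0,0,0],0.2]
    - [[0,0,0],[0,0,0],0.2]
    - [[0,0,0],[0,0,0],0.2]

```text
time: 14.7
eef_pos: [0.5958, -0.2246, 0.2037]
ee_rot: [-0.001, 1.0, 0.004, -0.001]
ft_force: [-0.3, -0.9, -2.0]
width: 0.448
```

```bash
python3 - <<'E'
from h import *
st()
t=snap('scene');a=t['color'][50:250,110:310,::-1]
t2=snap('top');b=t2['color'][90:290,300:500,::-1]
cv2.imwrite('pics/a6.png',cv2.resize(np.hstack([a,b]),(800,400),interpolation=2))
E
```

```text
t 14.7 p [ 595.8 -224.6  203.7] jaw deg -89.51 tilt z [-0.0016  0.0012 -1.    ] F [-0.3 -0.9 -2. ] w 0.448 q [-0.55  0.35  1.47  0.    1.32  1.02]
```

View pics/a6.png

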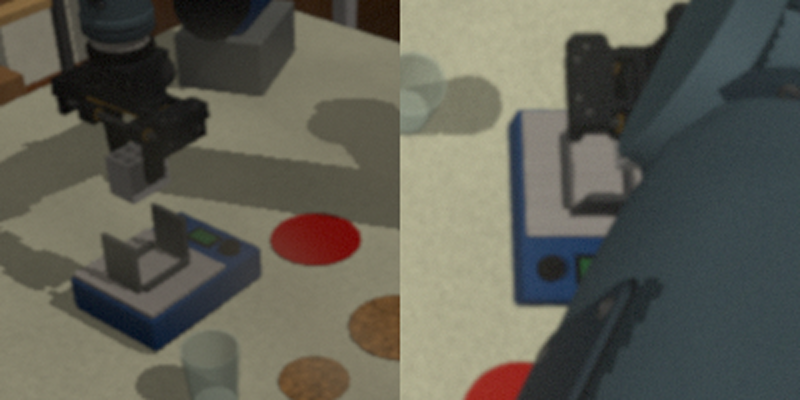

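```bash
python3 - <<'E'
from h import *
t=snap('scene');C=cloud(t);g=t['color'].astype(int).mean(2)
def R(lo,hi,lbl,x0=.54,x1=.65):
    k=(C[...,2]>lo)&(C[...,2]<hi)&(C[...,0]>x0)&(C[...,0]<x1)&(abs(C[...,1]+.2255)<.05)
    Q=C[k]; print(lbl,k.sum(),np.percentile(Q,[2,50,98],0).round(4).tolist())
    return Q
Q=R(.186,.225,"block sides")
# +x end face
F=Q[(abs(Q[:,1]+.2246)<.014)&(Q[:,2]>.19)];print("end face x",np.median(F[:,0]),len(F),"minz",np.percentile(Q[:,2],1))
R(.182,.19,"low")
E
```

```text
block sides 406 [[0.567, -0.2417, 0.1868], [0.6178, -0.2053, 0.2062], [0.6277, -0.1889, 0.2245]]
end face x 0.625970238441373 103 minz 0.18668789009922188
low 66 [[0.5694, -0.2429, 0.1826], [0.6141, -0.2059, 0.1868], [0.6279, -0.2023, 0.1898]]
```

The block's +x end face reads x = 0.626, so its centre is 0.596 and agrees with the TCP. I'll lower it in two stages.

step_arm:
  targets:
    - [[1,-1,-10],[0,0,0],0.2]
    - [[0,0,-15],[0,0,0],0.2]
    - [[0,0,-15],[0,0,0],0.2]
    - [[0,0,-10],[0,0,0],0.2]
    - [[0,0,-10],[0,0,0],0.2]
    - [[0,0,-10],[0,0,0],0.2]
    - [[0,0,-10],[0,0,0],0.2]
    - [[0,0,0],[0,0,0],0.2]
    - [[0,0,0],[0,0,0],0.2]
    - [[0,0,0],[0,0,0],0.2]

```text
time: 15.68
eef_pos: [0.5978, -0.2269, 0.1252]
ee_rot: [0.0, 1.0, 0.004, 0.0]
ft_force: [0.1, 0.1, -1.7]
width: 0.452
```

```bash
python3 - <<'E'
from h import *
st()
t=snap('scene');a=t['color'][80:230,120:270,::-1]
cv2.imwrite('pics/a7.png',cv2.convertScaleAbs(cv2.resize(a,(600,600),interpolation=2),alpha=1.5))
E
```

```text
t 15.68 p [ 597.8 -226.9  125.2] jaw deg -89.55 tilt z [ 8.e-04 -4.e-04 -1.e+00] F [ 0.1  0.1 -1.7] w 0.452 q [-0.55  0.43  1.52  0.    1.18  1.01]
```

View pics/a7.png

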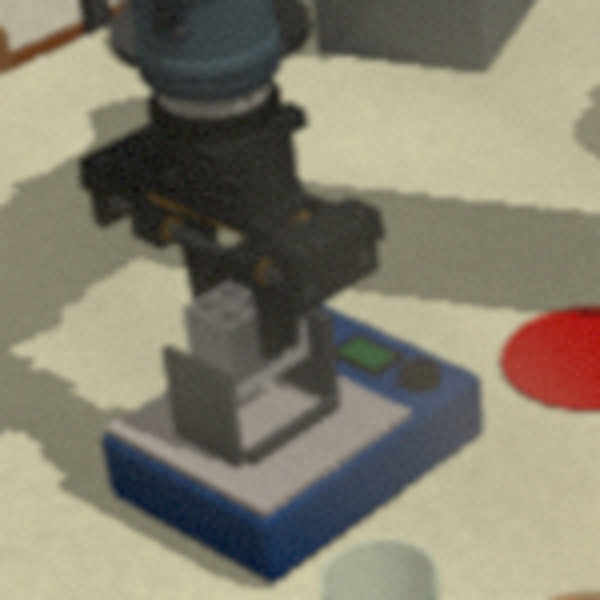

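The block is going down between the cheeks with no contact force. I'll continue to the floor.

step_arm:
  targets:
    - [[0,1,-8],[0,0,0],0.2]
    - [[0,0,-8],[0,0,0],0.2]
    - [[0,0,-8],[0,0,0],0.2]
    - [[0,0,-7],[0,0,0],0.2]
    - [[0,0,-5],[0,0,0],0.2]
    - [[0,0,-2],[0,0,0],0.2]
    - [[0,0,0],[0,0,0],0.2]
    - [[0,0,0],[0,0,0],0.2]

```text
time: 16.4
eef_pos: [0.5975, -0.2257, 0.0866]
ee_rot: [-0.0, 1.0, 0.004, -0.0]
ft_force: [0.1, -0.3, -2.0]
width: 0.451
```

step_arm:
  targets:
    - [[0,0,-1],[0,0,0],0.2]
    - [[0,0,0],[0,0,0],0.2]
    - [[0,0,0],[0,0,0],0.2]

```text
time: 16.65
eef_pos: [0.5976, -0.2258, 0.0861]
ee_rot: [0.0, 1.0, 0.004, 0.0]
ft_force: [-0.7, -0.5, -2.2]
width: 0.448
```

step_arm:
  targets:
    - [[0,0,-1],[0,0,0],0.2]
    - [[0,0,0],[0,0,0],0.2]
    - [[0,0,0],[0,0,0],0.2]

```text
time: 16.9
eef_pos: [0.5976, -0.2258, 0.0849]
ee_rot: [0.0, 1.0, 0.004, 0.0]
ft_force: [1.5, -0.1, -0.9]
width: 0.453
```

step_arm:
  targets:
    - [[0,0,-1],[0,0,0],0.2]
    - [[0,0,0],[0,0,0],0.2]
    - [[0,0,0],[0,0,0],0.2]

```text
time: 17.15
eef_pos: [0.5976, -0.2258, 0.0848]
ee_rot: [0.0, 1.0, 0.004, 0.0]
ft_force: [-2.9, 0.8, 5.4]
width: 0.448
```

Seated: TCP is at 84.8 mm as predicted, and the push-back is 5 N. I'll release and retreat upward.

step_arm:
  targets:
    - [[0,0,0],[0,0,0],0.5]
    - [[0,0,0],[0,0,0],0.6]
    - [[0,0,0],[0,0,0],0.75]
    - [[0,0,0],[0,0,0],0.9]
    - [[0,0,0],[0,0,0],0.9]
    - [[0,0,5],[0,0,0],0.9]
    - [[0,0,15],[0,0,0],0.9]
    - [[0,0,25],[0,0,0],0.9]
    - [[0,0,30],[0,0,0],0.9]
    - [[0,0,30],[0,0,0],0.9]
    - [[0,0,30],[0,0,0],0.9]
    - [[0,0,20],[0,0,0],0.9]
    - [[0,0,0],[0,0,0],0.9]
    - [[0,0,0],[0,0,0],0.9]

```text
time: 18.32
eef_pos: [0.5981, -0.226, 0.2404]
ee_rot: [0.001, 1.0, 0.004, 0.001]
ft_force: [0.3, 0.9, -0.6]
width: 0.901
```

step_arm:
  targets:
    - [[0,20,0],[0,0,0],0.9]
    - [[0,30,0],[0,0,0],0.9]
    - [[0,30,0],[0,0,0],0.9]
    - [[0,30,0],[0,0,0],0.9]
    - [[0,30,0],[0,0,0],0.9]
    - [[0,30,0],[0,0,0],0.9]
    - [[0,30,0],[0,0,0],0.9]
    - [[0,20,0],[0,0,0],0.9]
    - [[0,0,0],[0,0,0],0.9]
    - [[0,0,0],[0,0,0],0.9]
    - [[0,0,0],[0,0,0],0.9]

```text
time: 19.23
eef_pos: [0.5969, -0.0062, 0.2374]
ee_rot: [0.0, 1.0, 0.004, -0.001]
ft_force: [0.5, -0.7, 0.7]
width: 0.901
```

```bash
python3 - <<'E'
from h import *
st()
t=snap('scene');a=t['color'][100:250,120:270,::-1]
t2=snap('top');b=t2['color'][115:265,320:470,::-1]
cv2.imwrite('pics/a8.png',cv2.convertScaleAbs(cv2.resize(np.hstack([a,b]),(800,400),interpolation=2),alpha=1.5))
for n,s in(("scene",t),("top",t2)):
    C=cloud(s)
    k=(abs(C[...,2]-.114)<.004)&(abs(C[...,0]-.597)<.031)&(abs(C[...,1]+.2255)<.045)
    if k.sum()>20:
        Q=C[k]; print(n,k.sum(),np.median(Q,0),cv2.minAreaRect(Q[:,:2].astype(np.float32)))
    k=(abs(C[...,2]-.059)<.005)&(np.hypot(C[...,0]-.452,C[...,1]-.299)<.05)
    if k.sum()>20: print(n,"two",np.median(C[k],0))
E
```

```text
t 19.23 p [596.9  -6.2 237.4] jaw deg -89.55 tilt z [-2.1e-03 -1.0e-04 -1.0e+00] F [ 0.5 -0.7  0.7] w 0.901 q [-0.21  0.23  1.55 -0.    1.36  1.35]
scene 192 [ 0.59329871 -0.22234336  0.1133044 ] ((0.5968265533447266, -0.22438356280326843), (0.061376165598630905, 0.04387682303786278), 1.1753710508346558)
scene two [0.45686121 0.29849252 0.0596551 ]
top 482 [ 0.59749316 -0.22534175  0.11349609] ((0.596687376499176, -0.22534829378128052), (0.06061350554227829, 0.04117559641599655), 0.25855574011802673)
top two [0.45295492 0.30240323 0.05902677]
```

View pics/a8.png

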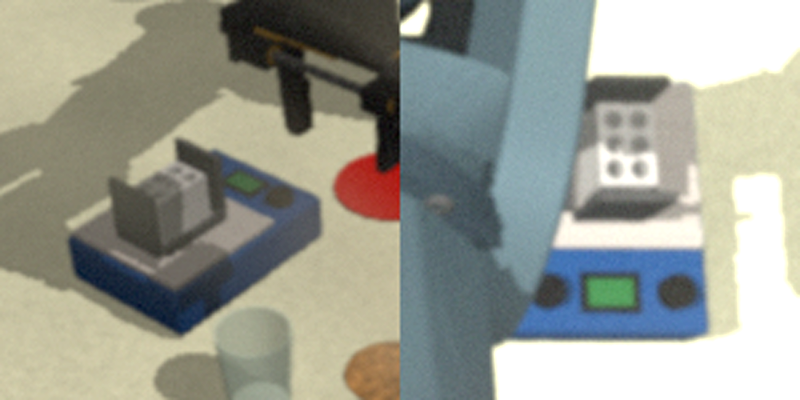

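The block sits flat between the cheeks, with its six holes visible at about (627,145) in the right crop. Its top is at 113.5 mm, it is centred to about 1 mm, and the arm is clear. I'll hand in.

```bash
python3 -c "
from h import *
print(order.hand_in())"
```

```text
the job is handed in; nothing more can be done
None
```

The six-hole vial block is in the nest on the blue heater, and I handed the job in at about 19 s of the 64 s allowed. The hand-in reports no verdict.

- **What I did:** I lifted the block out of its holder by its short ends and stood it on the larger cork mat. There I released it, took it by its long sides, lowered it into the nest until it touched the floor, let go and moved the arm clear.
- **Block in the nest:** Both cameras put its centre at about (0.597, -0.225), within about 1 mm of the nest centre I measured. The top read 113.5 mm against 114 mm expected for a fully seated block. Its length was within about 1° of the nest's x.
- **Two-bore block:** It read within 1 mm of its starting position in the top view and was never approached.
- **Disagreements:** The two cameras differed by up to 3 to 4 mm on some positions, partly because each sees different faces. No check failed.

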